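Fit the spacer of a stitching clamp and hold the cheek against it

ROBOT

A 6-joint arm with a two-finger parallel gripper is mounted at the origin on the work surface. World frame = base frame: x ahead of the robot, y to its left, z up, the work surface at z = 0. Lengths are in mm, angles in rad, forces in N, time in s.
With the tool pointing down it reaches from about 275 to 825 mm from the base axis. Payload 5.2 kg.
Tool frame: the origin (TCP) lies at the very end of the fingers, on their centre line; the grasp point (between the pads) lies 19 mm behind it; z points along the fingers, y is the line along which they close (so a half turn about z gives the same grasp; the last joint's range is limited). The gripper opens to 93 mm and grips with 3 to 60 N. Pads are 15 mm wide; open, the fingers measure 128 mm over their backs; the gripper's body (75 mm by 188 mm) begins 65 mm behind the grasp point.
Start: joints at [0.917, 0.259, 1.535, -0, 1.348, -0.203], TCP at [239.607, 495.069, 218.653] pointing down, gripper open.
Joint ranges: [-3.14, 3.14], [-0.91, 2.08], [0.19, 2.58], [-1.22, 4.36], [0.22, 2.71], [-3.12, 3.12]. Speed limits (rad/s): [2.57, 2.57, 3.14, 3.14, 3.14, 3.14].

INTERFACE

Orientations are given as [roll, pitch, yaw] about the fixed x, y, z axes, in that order (R = Rz(yaw) Ry(pitch) Rx(roll)).
In Python, from bench import robot gives the robot as it stands. The module is installed in compiled form; this text tells all that it offers. Calls block until the motion is done:
- robot.move_ptp(position, orientation): joint-space move of the TCP to a pose.
- robot.move_linear(position, ori=None, speed=150, f_stop=None): straight line of the TCP; ori=None keeps the orientation; speed is the mean speed in mm/s. With f_stop (N) it stops when the force on the tool has changed by that much, and returns True; else False.
- robot.move_j(angles): joint-space move.
- robot.move_gripper(opening): opening from 0.0 (shut) to 1.0 (fully open); the grip force is fixed at half the most; returns when the fingers have stopped.
- robot.sleep(seconds).
- robot.inverse_kinematics(position, orientation): joint angles nearest the present ones, or None.
- robot.get_image(name): name is "side" or "top"; returns a dict with "img" (400x640x3 uint8, blue, green, red), "fovy" (degrees; the focal length in pixels is half the picture's height over the tangent of half this angle, whatever the lens; pixels are square), "cx", "cy" (the principal point, pixels), "k1" (the pictures are not rectified: a ray, as slopes to the right and down, at radius r is drawn at 1 + k1 r^2 times it, then the intrinsics apply), "eye" and "orientation" of the camera in the world. Camera axes: x right, y down, z forward; pixel columns grow to the right and rows downward; lengths in mm; the calibration is good to about 2 mm. A picture is of the moment at which its call begins. There is no depth.
A pose or a line that the arm cannot do raises robot.MotionError and nothing moves.
- robot.hand_in(): hands the job in; it is judged then, once.
Readings, each from a call of its own:
- robot.current_t(): time.
- robot.current_qpos(): joint angles.
- robot.current_joint_vel(): joint speeds.
- robot.current_joint_efforts(): joint torques, N m.
- robot.current_tcp_pos(): TCP position.
- robot.current_eef_rot(): TCP orientation.
- robot.current_contact_force(): force on the tool from outside, world axes, zero at the start.
- robot.current_ft_torque(): the same for the moment, N m.
- robot.current_gripper_width(): opening from 0.0 (shut) to 1.0 (fully open).
- robot.current_finger_force(): force on a finger pad.
Only numpy, scipy, OpenCV 4.12 (cv2) and the standard library are available. Lean on these libraries where they do the work, as an engineer would, in place of code of your own. Each camera call takes 0.05 s, during which the arm holds its last target. There are 200 camera calls.

TASK

A leatherworker's stitching clamp is being dry-fitted in the jig: stand the wooden spacer upright on the jig's board in the gap between the loose cheek and the backing pads, in the middle of the thin pad, the only place where the gap is wide enough, and let go of it. Then, with the fingers on the cheek's near side, push the cheek straight towards the pads until it sits flush against the spacer and the spacer flush against the thin pad, and finish while still holding it firmly pressed there. Leave the jar, the weight and the tray alone.

Things in the scene. Friction and masses are not known exactly. Their poses are not given: they have to be found in the camera images.
- jig: fixed jig: a plywood board 190 (x) x 280 (y) x 12 mm with a dark steel fence rail, 30 x 280 mm and 30 mm high above the board, along its far (+x) edge. Origin: centre of the board's underside, on the bench; +x points from the loose cheek square to the fence, y runs along the fence, z up. The pads stand on the board against the rail, whose near face lies at x = +65 mm.
- thin_pad: fixed dark wood pad, 18 mm deep (x), 90 mm long (y), 30 mm high, on the jig's board against the rail. Origin: middle of its back (rail side) lower edge, 12 mm above the bench; axes parallel to the jig's, so its front face is at x = -18 mm. Pads sit 47 mm either side of the jig's middle; either may be left or right. In front of this one the gap to the cheek is about 31 mm at the start (27 to 35).
- thick_pad: fixed dark wood pad like the thin one but 36 mm deep: front face at x = -36 mm of its own origin (middle of the back lower edge). The gap to the cheek here is about 13 mm at the start, too narrow for the spacer.
- cheek: loose light wood slab, 55 mm deep (x), 180 mm long (y), 30 mm high, about 0.2 kg, lying on the board, its +x side to the pads, at first nearly parallel to them. Origin: centre of its underside (12 mm above the bench); near face at x = -27.5 mm, over 50 mm of bare board before it. Waxed (friction about 0.2): turns if pushed off its middle, then squares itself on the spacer under a push of 10 to 20 N.
- spacer: loose light wood spacer, about 70 g: a foot 22 mm thick (x), 60 mm long (y), 36 mm high, and above it a narrower grip tab 14 mm thick (x), 40 mm long (y), from 36 to 85 mm above the underside. Origin: centre of its underside; z up. Starts standing on the bench beside the jig, on the left or the right. A half turn about z makes no difference.
- jar: bystander: amber jar with black lid, 64 mm across, 85 mm high, standing on the bench on the other side of the jig from the spacer. Origin: centre of its underside.
- weight: bystander: dark steel weight with a knob, 68 mm across, 60 mm high, on the bench to the right beyond the jig. Origin: centre of its underside.
- tray: bystander: black open tray 90 x 130 x 40 mm on the bench to the left beyond the jig. Origin: centre of its underside.

How it is judged:
By the outcome, as a careful person would: the job done as asked, in the order asked, and still so for the second after the job is handed in, while the arm keeps its last pose, push and grip.
It also fails if it takes over 58 s, if anything falls off the work surface, if the arm or the gripper's body presses on something with over 40 N, if the wrist force passes 120 N, or if a joint passes its speed limit or range.

## Working session

There is one attempt and no reset: what is moved stays moved. The work goes in short steps, each a Python script; the robot and the scene stay as the last script left them, time stands still between calls to the robot, and variables do not carry over. Pictures are saved under pics/ and viewed, at most 10 in all, crops included, and the job is handed in when it is done.

```bash
mkdir -p pics; cat > h.py <<'E'
import numpy as np, cv2
from bench import robot
from scipy.spatial.transform import Rotation as R
def cam(n):
    d=robot.get_image(n); d['f']=200/np.tan(np.radians(d['fovy'])/2)
    o=np.array(d['orientation'],float)
    d['R']=R.from_euler('xyz',o).as_matrix() if o.size==3 else o.reshape(3,3)
    return d
def ray(d,px):
    f=d['f'];K=np.array([[f,0,d['cx']],[0,f,d['cy']],[0,0,1.]])
    u=(np.array(px,float).reshape(-1,2)-[d['cx'],d['cy']])/f
    s=u.copy()
    for _ in range(20): s=u/(1+d['k1']*(s**2).sum(1,keepdims=True))
    return np.c_[s,np.ones(len(s))]@d['R'].T
def onz(d,px,z):
    r=ray(d,px);e=np.array(d['eye'],float)
    return e+r*((z-e[2])/r[:,2])[:,None]
def proj(d,P):
    c=(np.array(P,float).reshape(-1,3)-d['eye'])@d['R'];s=c[:,:2]/c[:,2:]
    s=s*(1+d['k1']*(s**2).sum(1,keepdims=True));return s*d['f']+[d['cx'],d['cy']]
E
python3 - <<'E'
from h import *
for n in('top','side'):
    d=cam(n);cv2.imwrite(f'pics/{n}0.png',d['img']);print(n,d['fovy'],d['cx'],d['cy'],d['k1'],d['eye'],d['orientation'])
    print(d['R'][:,2])
print(robot.current_t(),robot.current_eef_rot())
E
```

```text
top 47.88518785405075 323.53146492855115 197.80649966021838 -0.08878734592531641 [4.69870251e+02 1.81674141e-01 1.16449778e+03] [-3.03108446  0.00420554 -1.5479501 ]
[ 0.11015915  0.00669813 -0.99389139]
side 53.67491307303123 322.6177275167268 199.94696723371334 0.026163241483955043 [ 185.85275025 -552.0755479   528.79637725] [-2.20954698  0.01180973 -0.63701018]
[ 0.4718658   0.64957392 -0.59615131]
0.1 [-3.14005707e+00 -3.20306934e-04  2.69076804e+00]
```

View pics/top0.png

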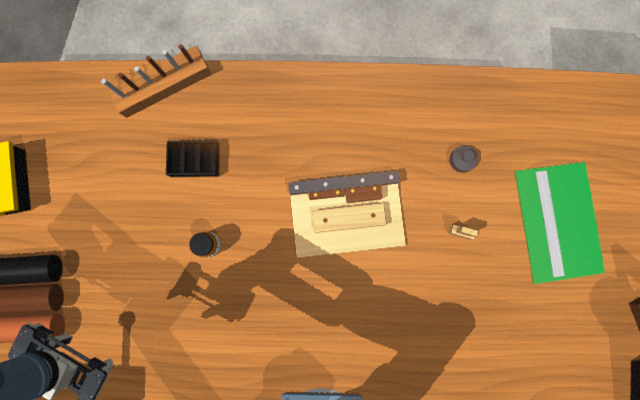

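View pics/side0.png

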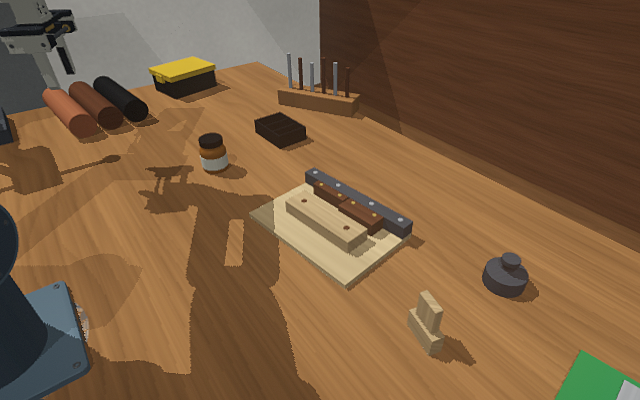

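The top view shows the jig at columns 290–405, rows 170–257. The thin pad is on the left (~325,195) and the thick pad on the right (~365,193), with the cheek at about (349,217). The spacer is at (463,231), right of the jig, and the jar is to the left at (204,244). I'll enlarge both views to measure.

```bash
python3 - <<'E'
from h import *
d=cam('top');i=d['img'];np.save('pics/t.npy',i)
a=cv2.resize(i[160:265,280:412],None,fx=6,fy=5.7,interpolation=cv2.INTER_CUBIC);cv2.imwrite('pics/jig.png',a)
b=cv2.resize(i[215:247,440:490],None,fx=8,fy=8,interpolation=cv2.INTER_CUBIC)
s=cam('side');c=cv2.resize(s['img'][280:370,390:480],None,fx=4,fy=4,interpolation=cv2.INTER_CUBIC)
p=np.zeros((360,760,3),np.uint8);p[:256,:400]=b;p[:,400:]=c;cv2.imwrite('pics/sp.png',p)
E
```

```text
(no output)
```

View pics/jig.png

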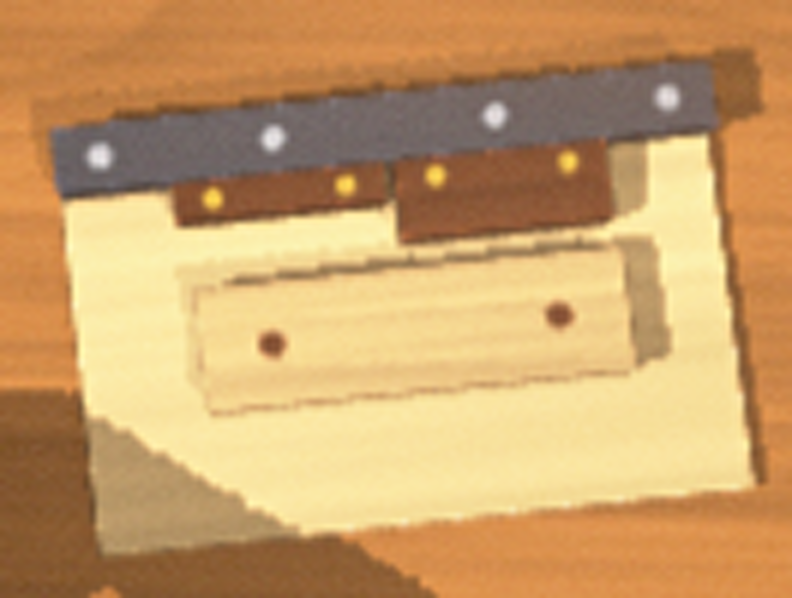

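View pics/sp.png

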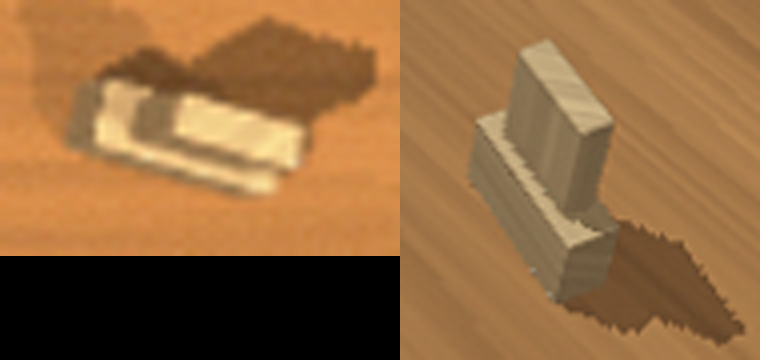

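The jig crop shows the thin pad on the left, its front edge running (180,226)–(387,204). The cheek top's corners are (195,287), (622,247), (632,373) and (210,413). In the spacer crop, the tab top is at (178,97)–(305,127)–(297,168)–(172,135) from above, and (548,38), (612,122), (582,133), (520,48) from the side. Next I'll turn these into positions.

```bash
python3 - <<'E'
from h import *
np.set_printoptions(precision=1,suppress=True)
d=cam('top');s=cam('side')
J=lambda p:np.c_[280+(np.array(p)[:,0]+.5)/6-.5,160+(np.array(p)[:,1]+.5)/5.695-.5]
T=lambda p:np.c_[440+(np.array(p)[:,0]+.5)/8-.5,215+(np.array(p)[:,1]+.5)/8-.5]
S=lambda p:np.c_[390+(np.array(p)[:,0]-399.5)/4-.5,280+(np.array(p)[:,1]+.5)/4-.5]
def rep(n,P):
    e=np.roll(P,-1,0)-P;print(n,P[:,:2].round(1).tolist(),'c',P.mean(0),'len',np.hypot(e[:,0],e[:,1]),'ang',np.degrees(np.arctan2(e[:,1],e[:,0])))
rep('rail',onz(d,J([[60,198],[715,130],[710,60],[52,130]]),42))
rep('thinfront',onz(d,J([[180,226],[387,204]]),42))
rep('thickfront',onz(d,J([[400,243],[612,218]]),42))
rep('cheek',onz(d,J([[210,413],[632,373],[622,247],[195,287]]),42))
rep('boardnear',onz(d,J([[105,555],[755,485]]),12))
rep('tabT',onz(d,T([[178,97],[305,127],[297,168],[172,135]]),85))
rep('footT',onz(d,T([[95,145],[275,190]]),36))
rep('tabS',onz(s,S([[548,38],[612,122],[582,133],[520,48]]),85))
rep('footS',onz(s,S([[477,122],[568,247],[617,230]]),36))
rep('bottomS',onz(s,S([[470,182],[555,300]]),0))
E
```

```text
rail [[601.1, 93.2], [637.6, -181.0], [668.9, -178.8], [631.3, 97.5]] c [634.7 -42.3  42. ] len [276.6  31.5 278.8  30.5] ang [ -82.4    4.    97.8 -171.9]
thinfront [[589.8, 42.6], [601.5, -43.7]] c [595.6  -0.5  42. ] len [87.1 87.1] ang [-82.3  97.7]
thickfront [[584.3, -49.4], [597.4, -137.9]] c [590.9 -93.7  42. ] len [89.5 89.5] ang [-81.6  98.4]
cheek [[507.9, 28.0], [529.3, -146.9], [584.6, -142.2], [563.0, 35.7]] c [546.2 -56.3  42. ] len [176.2  55.6 179.2  55.6] ang [ -83.     4.8   96.9 -172.1]
boardnear [[444.6, 71.7], [481.7, -203.8]] c [463.2 -66.   12. ] len [278. 278.] ang [-82.3  97.7]
tabT [[526.9, -327.7], [518.6, -366.6], [506.2, -364.0], [515.4, -325.8]] c [ 516.8 -346.    85. ] len [39.8 12.7 39.4 11.6] ang [-102.1  168.2   76.4   -9.5]
footT [[513.9, -315.9], [500.8, -373.4]] c [ 507.3 -344.7   36. ] len [58.9 58.9] ang [-102.8   77.2]
tabS [[528.0, -331.8], [517.3, -369.5], [505.7, -366.5], [516.6, -328.9]] c [ 516.9 -349.2   85. ] len [39.2 12.  39.1 11.8] ang [-105.9  165.3   73.8  -14. ]
footS [[513.3, -319.0], [499.6, -375.1], [518.6, -380.8]] c [ 510.5 -358.3   36. ] len [57.7 19.9 62. ] ang [-103.8  -16.7   94.9]
bottomS [[514.1, -320.3], [501.8, -373.9]] c [ 508.  -347.1    0. ] len [55.1 55.1] ang [-102.8   77.2]
```

The measurements agree with the given sizes. The jig yaw is about 7.7°, the thin pad's front middle is near (596,0), and the gap is about 28.5 mm. The spacer is near (517,-347.5), turned about -13°. I'll pick it now.

```bash
cat >> h.py <<'E'
def down(deg): # tool y along direction deg (mod 180)
    return [np.pi,0,np.radians(deg+90)]
E
python3 - <<'E'
from h import *
p=[517,-347.5]
best=None
for a in(-13.3,166.7):
    q=robot.inverse_kinematics(p+[200],down(a));print(a,q)
    for b in (a+21,):
        q2=robot.inverse_kinematics([585,0,200],down(b));print(b,q2)
    c=max(abs(q[5]),abs(q2[5]))
    if best is None or c<best[0]: best=(c,a)
a=best[1];print('use',a)
robot.move_ptp(p+[170],down(a))
robot.move_linear(p+[43],speed=120,f_stop=8)
robot.move_gripper(0.0)
print(robot.current_gripper_width(),robot.current_finger_force(),robot.current_tcp_pos())
robot.move_linear(p+[160],speed=120)
print(robot.current_gripper_width(),robot.current_contact_force(),robot.current_t())
c=(585,0)
robot.move_ptp([582,-1,175],down(a+21))
d=cam('top');s=cam('side')
i=cv2.resize(d['img'][150:250,290:410],None,fx=3.3,fy=4,interpolation=3)
j=cv2.resize(s['img'][110:270,260:440],None,fx=2.2,fy=2.5,interpolation=3)
cv2.imwrite('pics/carry.png',np.hstack([i,j]));print(robot.current_t(),robot.current_tcp_pos(),robot.current_eef_rot())
E
```

```text
-13.3 [-0.77060688  0.4011988   1.37748849  0.          1.36290536 -0.53847809]
7.699999999999999 [-0.19055279  0.33371891  1.4771987   0.          1.33067504 -0.32494314]
166.7 [-7.70606883e-01  4.01198797e-01  1.37748849e+00 -4.44089210e-16
  1.36290536e+00  2.60311456e+00]
187.7 [-1.90552791e-01  3.33718913e-01  1.47719870e+00 -4.44089210e-16
  1.33067504e+00  2.81664951e+00]
use -13.3
0.14780301133714432 29.99525159597397 [ 516.99855096 -347.49215961   42.96292257]
0.14825101727054174 [ 0.44092829 -0.25336032 -0.46333702] 6.9417
8.3667 [582.13298845  -2.47837625 174.79514455] [-3.14133031e+00  2.56065645e-04  1.70308997e+00]
```

View pics/carry.png

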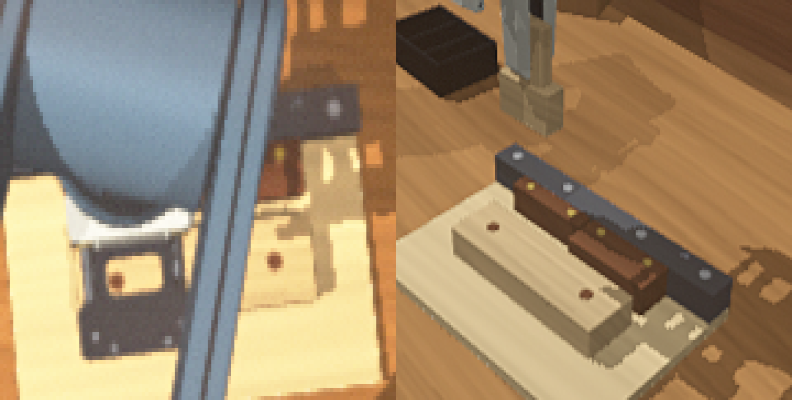

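The spacer is held upright in the fingers. The side view shows the gap, with the cheek's far edge running about (487,198)–(632,300) in the crop, so I'll cross-check the gap centre from it.

```bash
python3 - <<'E'
from h import *
np.set_printoptions(precision=1,suppress=True)
s=cam('side');d=cam('top')
S=lambda p:np.c_[260+(np.array(p)[:,0]-395.5)/2.2-.5,110+(np.array(p)[:,1]+.5)/2.5-.5]
a=np.radians(7.7);M=np.array([[np.cos(a),-np.sin(a)],[np.sin(a),np.cos(a)]])
def j(P):return (P[:,:2]-[556,-53])@M
print('cheek far',j(onz(s,S([[487,198],[632,300]]),42)))
print('cheek near',j(onz(s,S([[452,231],[592,333]]),42)))
print('thick front',j(onz(s,S([[569,237],[634,285]]),42)))
print('rail ends near top',j(onz(s,S([[497,152],[712,304]]),42)))
print('foot bottom',onz(s,S([[500,110],[535,135],[562,127]]),175-43), j(onz(s,S([[500,110],[535,135],[562,127]]),175-43)))
J=lambda p:np.c_[280+(np.array(p)[:,0]+.5)/6-.5,160+(np.array(p)[:,1]+.5)/5.695-.5]
print('top cheek',j(onz(d,J([[210,413],[632,373],[622,247],[195,287]]),42)),'thin',j(onz(d,J([[180,226],[387,204]]),42)))
# column-profile: dark cheek-front edge and pad edge along x at y_j=47 in top start image
img=np.load('pics/t.npy')
for yj in(20,70):
    xs=np.arange(-25,60,2.);P=np.c_[np.c_[xs,0*xs+yj]@M.T+[556,-53],0*xs+42]
    px=proj(d,P).astype(np.float32)
    v=cv2.remap(img,px[:,:1],px[:,1:],cv2.INTER_LINEAR)[:,0]
    print(yj,[(int(x),int(b),int(r)) for x,b,r in zip(xs,v[:,0],v[:,2])])
E
```

```text
cheek far [[ 14.3  90.3]
 [ 12.7 -96.8]]
cheek near [[-40.2  78.2]
 [-37.9 -97.3]]
thick front [[ 31.   -4.8]
 [ 27.2 -86.6]]
rail ends near top [[  70.8  138. ]
 [  57.  -147.3]]
foot bottom [[567.4  23.9 132. ]
 [569.8 -26.2 132. ]
 [595.8 -31.2 132. ]] [[21.6 74.7]
 [17.3 24.7]
 [42.4 16.3]]
top cheek [[-36.8  86.8]
 [-39.1 -89.5]
 [ 16.4 -92.2]
 [ 18.8  86.9]] thin [[46.3 90.2]
 [46.3  3.2]]
20 [(-25, 135, 237), (-23, 140, 241), (-21, 146, 246), (-19, 144, 245), (-17, 143, 245), (-15, 147, 246), (-13, 149, 247), (-11, 147, 247), (-9, 145, 247), (-7, 144, 247), (-5, 143, 245), (-3, 143, 245), (-1, 146, 246), (1, 151, 249), (3, 149, 249), (5, 145, 247), (7, 142, 246), (9, 144, 246), (11, 146, 246), (13, 147, 247), (15, 137, 240), (17, 113, 210), (19, 82, 157), (21, 103, 189), (23, 130, 226), (25, 143, 242), (27, 146, 243), (29, 158, 247), (31, 169, 250), (33, 173, 251), (35, 173, 251), (37, 171, 251), (39, 172, 251), (41, 172, 253), (43, 159, 247), (45, 119, 208), (47, 60, 135), (49, 57, 142), (51, 62, 166), (53, 72, 204), (55, 83, 239), (57, 86, 247), (59, 79, 233)]
70 [(-25, 137, 240), (-23, 137, 240), (-21, 142, 242), (-19, 142, 244), (-17, 146, 247), (-15, 150, 248), (-13, 152, 249), (-11, 150, 249), (-9, 148, 248), (-7, 145, 247), (-5, 145, 247), (-3, 146, 246), (-1, 141, 246), (1, 144, 247), (3, 148, 248), (5, 150, 248), (7, 147, 246), (9, 148, 247), (11, 147, 246), (13, 144, 245), (15, 135, 239), (17, 120, 224), (19, 90, 171), (21, 109, 196), (23, 133, 227), (25, 144, 241), (27, 146, 242), (29, 156, 245), (31, 169, 249), (33, 175, 251), (35, 172, 251), (37, 170, 251), (39, 170, 252), (41, 164, 251), (43, 146, 238), (45, 111, 203), (47, 58, 130), (49, 51, 132), (51, 53, 138), (53, 55, 142), (55, 55, 148), (57, 54, 148), (59, 52, 143)]
```

The two views agree. The gap spans jig x from about 17 to 46.5, so I'll place the spacer at x_j = 31.7, y_j = 47, lowering with force watch.

```bash
cat >> h.py <<'E'
a_=np.radians(7.7);M=np.array([[np.cos(a_),-np.sin(a_)],[np.sin(a_),np.cos(a_)]])
def W(x,y,z): return [*(M@[x,y]+[556,-53]),z]
def toj(p): return M.T@(np.array(p)[:2]-[556,-53])
E
python3 - <<'E'
from h import *
np.set_printoptions(precision=2,suppress=True)
o=down(7.7)
robot.move_linear(W(31.7,47,110),o,speed=80); robot.sleep(.3)
robot.move_linear(W(31.7,47,62),o,speed=50); robot.sleep(.2)
print(robot.current_tcp_pos(),robot.current_contact_force())
hit=robot.move_linear(W(31.7,47,52),o,speed=12,f_stop=4)
print(hit,robot.current_tcp_pos(),toj(robot.current_tcp_pos()),robot.current_contact_force(),robot.current_ft_torque(),robot.current_t())
E
```

```text
[581.34  -2.21  62.35] [-0.55  0.18 -1.  ]
True [581.18  -2.22  54.95] [31.75 46.95] [-0.04  0.63  4.92] [-0.03 -0.01 -0.02] 11.6417
```

It touched down at z = 54.95, which is exactly 43 + 12, with a purely vertical force, so it stands on the board. Now I'll release, go up clear and look.

```bash
python3 - <<'E'
from h import *
o=down(7.7)
robot.move_gripper(0.5)
robot.move_linear(W(31.7,47,130),o,speed=80)
robot.move_ptp(W(-130,47,150),down(97.7-180))
robot.sleep(.3)
d=cam('top');s=cam('side')
i=cv2.resize(d['img'][160:260,280:410],None,fx=3,fy=4,interpolation=3)
j=cv2.resize(s['img'][150:280,250:420],None,fx=2.3,fy=400/130,interpolation=3)[:400]
cv2.imwrite('pics/placed.png',np.hstack([i,j]));print(robot.current_t(),robot.current_tcp_pos(),robot.current_qpos(),robot.current_contact_force())
E
```

```text
15.1667 [420.97107187 -23.80446359 149.92532352] [-3.22429547e-01  9.00133061e-02  1.92434723e+00  4.85795565e-05
  1.12741384e+00  1.11371662e+00] [-0.64511402  0.66693561 -0.04588472]
```

View pics/placed.png

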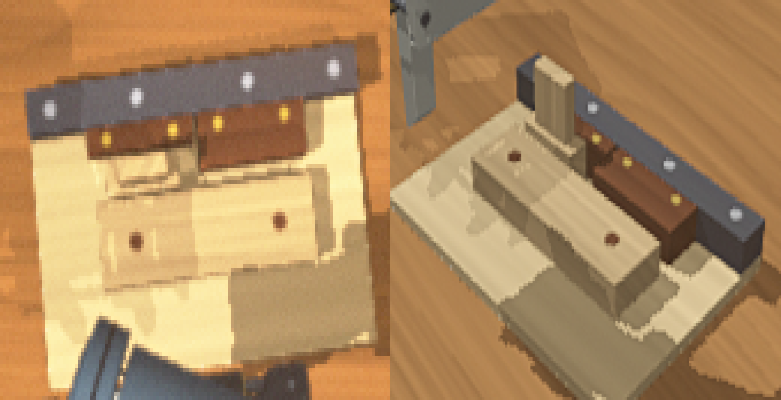

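The spacer stands upright in the gap before the thin pad: tab top at about (155,165) in the left half and (555,100) in the right, and the cheek hasn't moved. Now I'll push square with spread fingers to light contact, then press in line with the spacer.

```bash
python3 - <<'E'
from h import *
np.set_printoptions(precision=2,suppress=True)
o=down(97.7-180)
P=lambda n:print(n,toj(robot.current_tcp_pos()),robot.current_tcp_pos()[2],M.T@np.array(robot.current_contact_force())[:2],robot.current_contact_force()[2],np.degrees(robot.current_eef_rot()[2]),robot.current_t())
robot.move_gripper(0.65)
robot.move_ptp(W(-68,25,90),o)
robot.move_linear(W(-68,25,20),o,speed=60,f_stop=8); robot.sleep(.2);P('down')
h=robot.move_linear(W(-20,25,20),o,speed=20,f_stop=5);P(h)
robot.sleep(.3);P('settle')
x=toj(robot.current_tcp_pos())[0]
robot.move_linear(W(x-6,25,20),o,speed=40)
robot.move_gripper(0.2)
robot.move_linear(W(x-6,47,20),o,speed=60);robot.sleep(.2);P('back')
h=robot.move_linear(W(x+8,47,20),o,speed=10,f_stop=15);P(h)
robot.sleep(.5);P('hold')
d=cam('top');s=cam('side')
i=cv2.resize(d['img'][160:260,280:410],None,fx=3,fy=4,interpolation=3)
j=cv2.resize(s['img'][150:280,250:420],None,fx=2.3,fy=400/130,interpolation=3)[:400]
cv2.imwrite('pics/pushed.png',np.hstack([i,j]))
E
```

```text
down [-67.77  24.93] 20.33396548737706 [-0.33  0.39] 0.3311695845276772 7.701291574586294 17.625
True [-38.5   25.41] 19.35482255667772 [-0.82  0.19] 0.6884606559210583 7.722664914121951 19.1
settle [-39.01  25.49] 19.147083515402027 [-0.26 -0.41] -0.4076368049848273 7.712634849431488 19.4
back [-44.94  46.81] 20.009627376613434 [ 0.09 -0.22] 0.7528110230564147 7.69202887103693 21.2583
True [-38.68  48.15] 18.411237485019466 [0.45 0.33] 0.7701167750290817 7.744583221033825 22.3583
hold [-39.03  48.22] 18.181587246190993 [-0.63  0.08] 0.41815602089726595 7.737536327350033 22.8583
```

View pics/pushed.png

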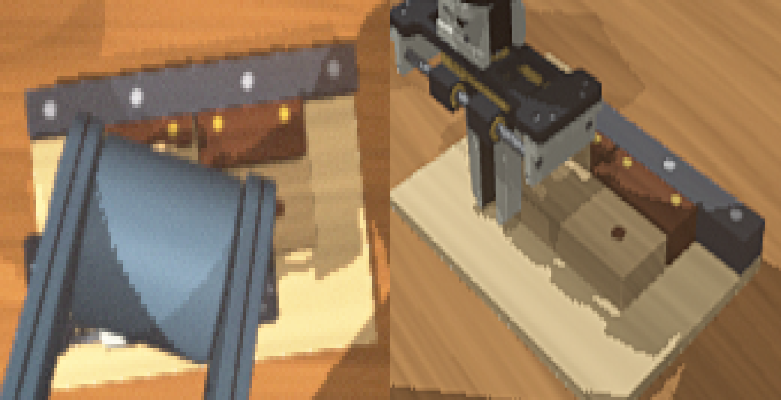

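The fingers are on the cheek's near face before the spacer, and the contact position x_j = -38.5 matches all faces closed. But the force stop relaxed to 0 N, so I'll step the target forward without a stop until a steady push holds.

```bash
python3 - <<'E'
from h import *
np.set_printoptions(precision=2,suppress=True)
o=down(97.7-180)
x=-39.5
robot.move_linear(W(x,47,20),o,speed=10)
for k in range(14):
    x+=.7
    robot.move_linear(W(x,47,20),o,speed=5);robot.sleep(.35)
    f=np.array(robot.current_contact_force());fj=M.T@f[:2]
    print(round(x,1),toj(robot.current_tcp_pos()),robot.current_tcp_pos()[2].round(2),fj,f[2].round(2),robot.current_ft_torque(),np.degrees(robot.current_eef_rot()),robot.current_t())
    if fj[0]<-17: break
E
```

```text
-38.8 [-38.82  47.01] 19.98 [ 0.01 -0.26] 0.52 [-0.01  0.2  -0.01] [-180.     0.     7.7] 23.975
-38.1 [-38.11  47.01] 19.99 [ 0.86 -0.17] -0.06 [-0.02  0.17 -0.  ] [-180.     0.     7.7] 24.6167
-37.4 [-37.97  47.12] 19.83 [-3.29  0.37] 1.15 [-0.14  0.8  -0.04] [-179.98    0.07    7.7 ] 25.2583
-36.7 [-37.99  47.23] 19.71 [-7.25 -0.4 ] 2.74 [-0.39  1.17 -0.16] [-179.97    0.15    7.71] 25.9
-36.0 [-37.98  47.34] 19.57 [-8.   -0.59] 3.2 [-0.39  1.41 -0.13] [-179.96    0.22    7.71] 26.5417
-35.3 [-37.99  47.46] 19.42 [-9.84 -0.87] 3.8 [-0.42  1.66 -0.14] [-179.94    0.3     7.71] 27.1833
-34.6 [-37.99  47.57] 19.29 [-11.16  -1.07] 4.57 [-0.56  1.97 -0.16] [-179.93    0.38    7.72] 27.825
-33.9 [-37.98  47.7 ] 19.12 [-13.2   -1.38] 5.29 [-0.66  2.17 -0.22] [-179.91    0.46    7.73] 28.4667
-33.2 [-38.04  47.83] 18.95 [-13.11  -1.21] 6.91 [-0.67  2.42 -0.16] [-179.89    0.54    7.73] 29.1083
-32.5 [-38.05  47.96] 18.77 [-16.87  -1.9 ] 7.23 [-0.75  2.66 -0.16] [-179.88    0.62    7.74] 29.75
-31.8 [-38.07  48.05] 18.62 [-17.74  -2.42] 7.45 [-0.8   2.91 -0.16] [-179.86    0.7     7.74] 30.3917
```

It now holds a steady 18 N with the position stable at x_j = -38. One look to check that the cheek is square, using the even 4 mm gap expected at the thick pad.

```bash
python3 - <<'E'
from h import *
d=cam('top');s=cam('side')
i=cv2.resize(d['img'][175:250,330:400],None,fx=5,fy=6,interpolation=3)
j=cv2.resize(s['img'][185:265,300:385],None,fx=5,fy=5.625,interpolation=3)
cv2.imwrite('pics/final.png',np.hstack([i,j]));print(i.shape,j.shape,robot.current_contact_force())
E
```

```text
(450, 350, 3) (450, 425, 3) [-16.45455676  -4.97265452   6.01439486]
```

View pics/final.png

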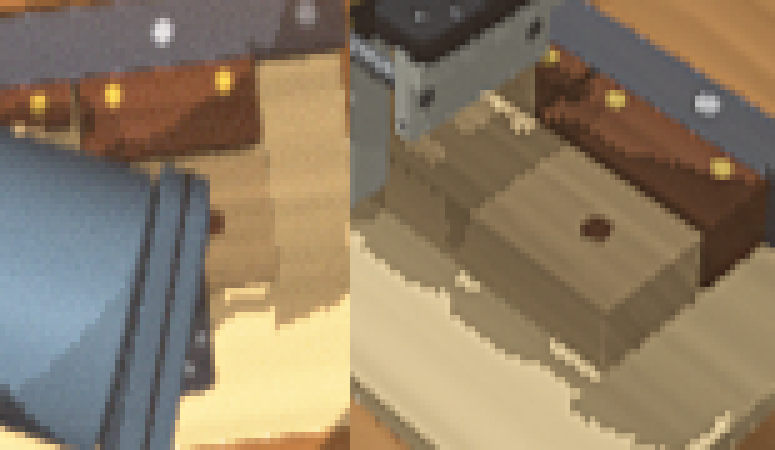

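The side crop shows the cheek's near top edge (470,213)–(605,310), its far edge (568,148)–(700,235) and its right end edge. I'll check their direction against the rail's.

```bash
python3 - <<'E'
from h import *
np.set_printoptions(precision=1,suppress=True)
s=cam('side')
S=lambda p:np.c_[300+(np.array(p)[:,0]-349.5)/5-.5,185+(np.array(p)[:,1]+.5)/5.625-.5]
for n,p in dict(near=[[470,213],[605,310]],far=[[568,148],[700,235]],end=[[605,310],[700,235]],rail=[[590,52],[765,168]]).items():
    P=onz(s,S(p),42)[:,:2];e=P[1]-P[0];print(n,[toj(q) for q in P],np.degrees(np.arctan2(e[1],e[0])))
E
```

```text
near [array([-29.9, -24.2]), array([-29.3, -93.8])] -81.80258278451562
far [array([ 22.6, -26.2]), array([ 23.5, -94. ])] -81.56484057789685
end [array([-29.3, -93.8]), array([ 23.5, -94. ])] 7.558859762536424
rail [array([71.4,  7.2]), array([ 69. , -88.6])] -83.75556746427607
```

The cheek is square to the jig within reading accuracy: near face at about -29.6 against -30 expected, and its direction within about 0.5–0.7°. I'm handing in while pressing.

```bash
python3 -c "
from h import *
print(robot.current_contact_force(),robot.current_t());print(robot.hand_in())"
```

```text
[-17.04334604  -4.31154457   6.64846654] 30.5417
the job is handed in; nothing more can be done
None
```

I handed the job in at 30.5 s: the spacer stands upright in front of the middle of the thin pad, and the fingers hold the cheek pressed square against it with about 18 N; its faces with the cheek and pad were hidden by the arm at the end, so I judged flush from the cheek's position and the steady push.

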